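# Assemble the test-sieve stack on the shaker

### The arm

A 6-joint arm with a two-finger parallel gripper is mounted at the origin on a cart in front of the work surface, level with it; the furniture and walls round the work are solid. World frame = base frame: x ahead of the robot, y to its left, z up, the work surface at z = 0. Lengths are in mm, angles in rad, forces in N, time in s.
With the tool pointing down it reaches from about 400 to 925 mm from the base axis. Payload 12.5 kg.
Tool frame: the origin (TCP) lies midway between the tips of the shut fingers; the grasp point (between the pads) lies 19 mm behind it; z points along the fingers, y is the line along which they close (so a half turn about z gives the same grasp; the last joint's range is limited). The gripper opens to 95 mm and grips with 3 to 60 N. Pads are 20 mm wide; open, the fingers measure 119 mm over their backs; the gripper's body (75 mm by 180 mm) begins 59 mm behind the grasp point.
Start: joints at [1.05, 0.491, 1.559, -0, 1.092, -0.106], TCP at [251.867, 572.026, 182.161] pointing down, gripper open.
Joint ranges: [-3.1, 3.1], [-0.84, 2.19], [0.05, 2.79], [-1.13, 4.28], [0.06, 2.93], [-2.69, 2.69]. Speed limits (rad/s): [2.22, 2.22, 2.79, 3.14, 3.14, 3.14].

### API

Orientations are given as [roll, pitch, yaw] about the fixed x, y, z axes, in that order (R = Rz(yaw) Ry(pitch) Rx(roll)).
In Python, from cell import state, read_camera, camera_info, env gives the robot as it stands.
- The arm moves only by the tool move_arm, never from a script. Its argument "commands" is a list of rows, each a list of 3 entries, a list of its own where there are three numbers: the shift along the world's x, y, z in cm, then the turn, a rotation vector about the world's x, y, z in degrees, then the opening, from 0 (shut) to 1 (fully open). A call has 1 to 10 rows; each row shifts and turns the commanded pose from where the row before left it; what a row does not reach is not made up. A row lasts 1/10 s, in which the tool goes at most 50 mm and 8.59 degrees, less where a joint would pass 70% of its speed; a pose out of reach is approached as far as the arm can. A call with a gripper value outside its range is refused whole. The fingers move at their own pace and stop on an object; the grip force is fixed at half the most. Time passes only in rows, so rows that do not move let the fingers close. It gives the time, the measured TCP pose, the force, the opening and the grip force at its end, in the units of the state.
- state(): the state, without advancing time (a new reading comes with each control period).
- read_camera(name): name is "scene" or "top"; returns the picture (384x512x3 uint8, blue, green, red); there is no depth.
- camera_info(name): a dict with "K" (3x3 intrinsics, pixels), "cam_to_world" (4x4, takes a point from camera to world coordinates). Camera axes: x right, y down, z forward; pixel columns grow to the right and rows downward; lengths in mm; the calibration is good to about 2 mm. A picture is of the moment at which its call begins. camera_info takes no time and is no camera call.
- env.job_done(): hands the job in; it is judged then, once.
The state is a dict: "t": time; "joints": joint angles; "qvel": joint speeds; "tau": joint torques, N m; "eef_pos": TCP position; "tcp_rot": TCP orientation; "ft_force": force on the tool from outside, world axes, zero at the start; "moment": the same for the moment, N m; "opening": opening from 0.0 (shut) to 1.0 (fully open); "grip_force": force on a finger pad.
Only numpy, scipy, OpenCV 4.12 (cv2) and the standard library are available. Lean on these libraries where they do the work, as an engineer would, in place of code of your own. Each camera call takes 0.05 s, during which the arm holds its last target. There are 200 camera calls.

### The job

Build the sieve stack on the small shaker for the next grain-size test: into its receiver pan goes the fine sieve (blue collar), on that the medium one (yellow), on that the coarse one (red), and last the lid with the black knob. Put them on one at a time in that order, each level and nested fully down in the one below, then let go. Do not shift or knock over the dropper bottles, the dish and the timer that stand about.

Things in the scene. Friction and masses are not known exactly. Their poses are not given: they have to be found in the camera images.
- shaker: Small sieve shaker, fixed to the table: a white round base of 100 mm diameter with a black knob on its front, clipped on top a steel receiver pan of 56 mm diameter, open upward. Origin: centre of the underside, on the pan's axis, at table height; z up. The pan's rim is 67 mm above the origin; its mouth is 50 mm wide and 10 mm deep. A seated sieve has its origin 59 mm above this origin.
- sieve_fine: fine sieve, loose: steel drum with blue collar round the rim, fine wire mesh inside; 56 mm dia, 42 mm high, 0.12 kg. Origin: centre of the underside; z up. Foot z 0-8 mm, 46 mm dia tapering to 40; body z 8-42, 56 dia. Mouth 50 mm wide, 10 deep: the next part's foot drops 8 mm in (2 mm play all round), shoulder on this rim, its origin then 34 mm above this one. Round: yaw is free.
- sieve_medium: medium sieve, loose: steel drum with yellow collar round the rim, medium wire mesh inside; 56 mm dia, 42 mm high, 0.12 kg. Origin: centre of the underside; z up. Foot z 0-8 mm, 46 mm dia tapering to 40; body z 8-42, 56 dia. Mouth 50 mm wide, 10 deep: the next part's foot drops 8 mm in (2 mm play all round), shoulder on this rim, its origin then 34 mm above this one. Round: yaw is free.
- sieve_coarse: coarse sieve, loose: steel drum with red collar round the rim, coarse wire mesh inside; 56 mm dia, 42 mm high, 0.12 kg. Origin: centre of the underside; z up. Foot z 0-8 mm, 46 mm dia tapering to 40; body z 8-42, 56 dia. Mouth 50 mm wide, 10 deep: the next part's foot drops 8 mm in (2 mm play all round), shoulder on this rim, its origin then 34 mm above this one. Round: yaw is free.
- sieve_lid: Lid, loose: steel disc, 56 mm dia, with a black knob on top; 0.09 kg. Origin: centre of the underside of its foot; z up. Foot z 0-8 mm (46 mm dia tapering to 40), disc z 8-14, knob z 14-39 (22 mm dia at z 19-37: grip there). Seated on a sieve, its origin lies 34 mm above that sieve's origin.
- dropper_red: Bystander: white dropper bottle with a red cap, standing loose; 24 mm diameter, 68 mm high. Origin: centre of the underside; z up. To be left alone.
- dropper_green: Bystander: white dropper bottle with a green cap, standing loose; 24 mm diameter, 68 mm high. Origin: centre of the underside; z up. To be left alone.
- dropper_blue: Bystander: white dropper bottle with a blue cap, standing loose; 24 mm diameter, 68 mm high. Origin: centre of the underside; z up. To be left alone.
- petri_dish: Bystander: round flat clear dish, loose; 63 mm diameter, 16 mm high. Origin: centre of the underside. To be left alone.
- lab_timer: Bystander: flat off-white timer with three keys, loose; 66 x 66 x 19 mm. Origin: centre of the underside. To be left alone.

How it is judged:
By the outcome, as a careful person would: the job done as asked, in the order asked, and still so for the second after the job is handed in, with the robot touching nothing.
It also fails if it takes over 120 s, if anything falls off the work surface, if the arm or the gripper's body presses on something with over 40 N, if the wrist force passes 120 N, or if a joint passes its speed limit or range.

## Working session

There is one attempt and no reset: what is moved stays moved. The work goes in short steps, Python scripts to look and compute and a tool call to move; the robot and the scene stay as the last step left them, time stands still between calls to the robot, and variables do not carry over. Pictures are saved under pics/ and viewed, at most 14 in all, crops included, and the job is handed in when it is done.

Besides the shell and the picture viewer there is one more tool, called after ">>>" by a JSON object that holds its "api" and its "payload". move_arm: Moves the arm, as the interface text tells. Its arguments: {"type":"object","properties":{"commands":{"type":"array"}},"required":["commands"]}

```bash
mkdir -p pics; ls; python3 - <<'E'
from cell import *
import cv2,numpy as np
np.set_printoptions(precision=3,suppress=True)
for n in("scene","top"):
    cv2.imwrite(f"pics/{n}0.png",read_camera(n)); i=camera_info(n); print(n,np.array(i["K"]),np.array(i["cam_to_world"]))
print(state())
E
```

```text
pics
scene [[394.124   0.    252.127]
 [  0.    394.124 187.909]
 [  0.      0.      1.   ]] [[   0.476   -0.45     0.755 -487.25 ]
 [  -0.879   -0.254    0.404 -521.431]
 [   0.01    -0.856   -0.517  683.029]
 [   0.       0.       0.       1.   ]]
top [[369.037   0.    255.004]
 [  0.    369.037 188.938]
 [  0.      0.      1.   ]] [[   0.052   -0.976    0.209  210.425]
 [  -0.999   -0.052    0.005    0.25 ]
 [   0.006   -0.209   -0.978 1310.643]
 [   0.       0.       0.       1.   ]]
{'t': 0.1, 'joints': array([ 1.05 ,  0.491,  1.559,  0.   ,  1.092, -0.106]), 'qvel': array([-0.001, -0.   , -0.003, -0.   , -0.   , -0.001]), 'tau': array([  0.002, -61.363, -25.86 ,   0.069,   0.047,  -0.   ]), 'eef_pos': array([251.725, 571.804, 181.642]), 'tcp_rot': array([-3.141, -0.   ,  2.727]), 'ft_force': array([-0.252,  0.407, -0.172]), 'moment': array([ 0.   , -0.012,  0.004]), 'grip_force': 0.0, 'opening': 1.001771145706544}
```

View pics/scene0.png

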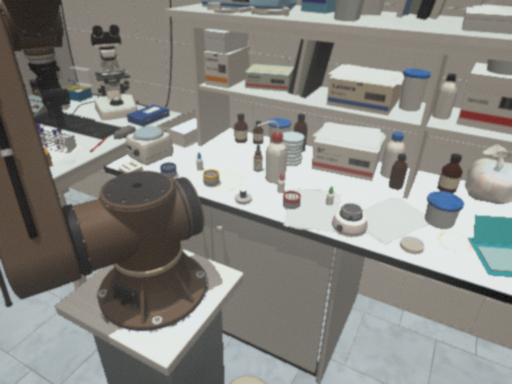

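View pics/top0.png

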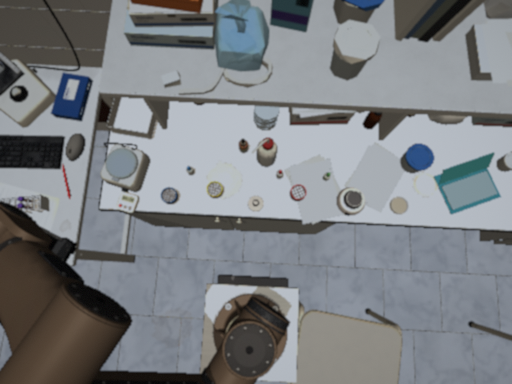

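The top view shows the blue sieve at (170,195), yellow at (215,189), red at (298,192), the lid at (256,203), the shaker at (351,200) and droppers at (191,171), (280,174) and (327,176). The scene view shows the same row of parts along the front of the bench. I'll zoom in on that row.

```bash
cat > h.py <<'E'
from cell import *
import cv2,numpy as np
np.set_printoptions(precision=2,suppress=True)
def cal(n):
    i=camera_info(n); return np.array(i["K"]),np.array(i["cam_to_world"])
def ray(n,u,v):
    K,T=cal(n); return T[:3,3],T[:3,:3]@np.linalg.solve(K,[u,v,1])
def onz(n,u,v,z):
    c,d=ray(n,u,v); return c+d*(z-c[2])/d[2]
def proj(n,p):
    K,T=cal(n); q=K@(T[:3,:3].T@(np.array(p,float)-T[:3,3])); return q[:2]/q[2]
def tri(pt,ps):
    A=np.zeros((3,3));b=np.zeros(3)
    for n,(u,v) in(("top",pt),("scene",ps)):
        c,d=ray(n,u,v);d=d/np.linalg.norm(d);M=np.eye(3)-np.outer(d,d);A+=M;b+=M@c
    return np.linalg.solve(A,b)
E
python3 - <<'E'
from h import *
t=cv2.imread("pics/top0.png");s=cv2.imread("pics/scene0.png")
c=lambda im,u0,u1,v0,v1,k:cv2.resize(im[v0:v1,u0:u1],None,fx=k,fy=k,interpolation=cv2.INTER_CUBIC)
a=c(t,100,260,140,240,5);cv2.imwrite("pics/ta.png",a);cv2.imwrite("pics/tb.png",c(t,240,420,140,230,4.4))
cv2.imwrite("pics/sa.png",c(s,140,380,130,250,3.3))
E
```

```text
(no output)
```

View pics/ta.png

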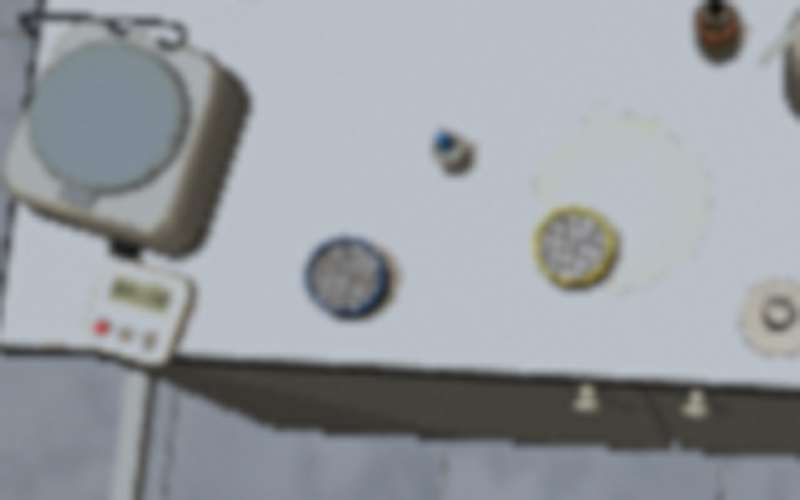

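View pics/tb.png

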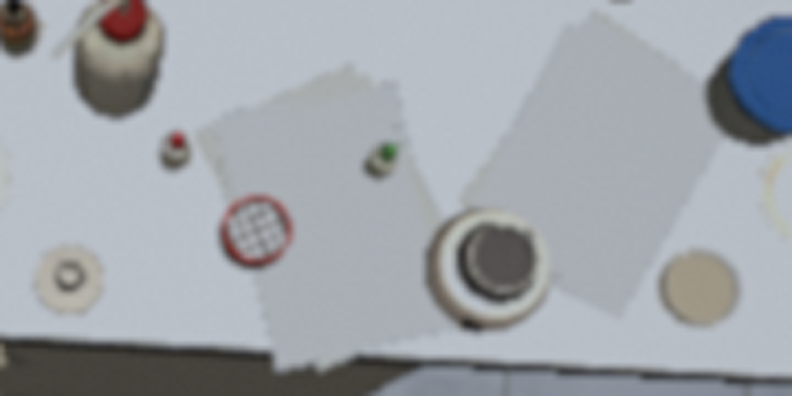

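View pics/sa.png

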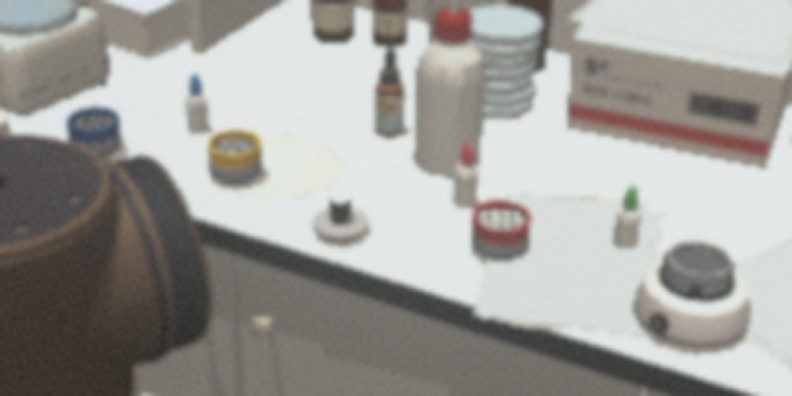

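The crops give centres: blue sieve near top (170,195), yellow (215,189), red (298,192), lid knob (256,203), pan (354,199). Next I'll get accurate positions from colour masks.

```bash
cat > meas.py <<'E'
from h import *
def rim(im,lo,hi,box,k=4):
    u0,u1,v0,v1=box;h=cv2.cvtColor(cv2.resize(im[v0:v1,u0:u1],None,fx=k,fy=k,interpolation=cv2.INTER_CUBIC),cv2.COLOR_BGR2HSV)
    m=cv2.inRange(h,lo,hi)
    cs,_=cv2.findContours(m,cv2.RETR_EXTERNAL,cv2.CHAIN_APPROX_NONE)
    c=max(cs,key=cv2.contourArea);hull=cv2.convexHull(c)
    (x,y),ax,an=cv2.fitEllipse(hull) if len(hull)>5 else ((0,0),(0,0),0)
    f=lambda x,y:((x+.5)/k-.5+u0,(y+.5)/k-.5+v0)
    return f(x,y),np.array(ax)/k
E
python3 - <<'E'
from meas import *
t=cv2.imread("pics/top0.png");s=cv2.imread("pics/scene0.png")
C={'fine':((100,90,20),(125,255,255),(155,188,180,212),(156,182,158,182)),
'med':((18,90,60),(35,255,255),(200,232,174,205),(198,225,165,192)),
'coarse':((0,100,40),(8,255,255),(285,315,180,206),(278,306,186,210)),
'cap_blue':((100,110,40),(125,255,255),(182,200,160,176),(190,208,148,175)),
'cap_red':((0,110,40),(8,255,255),(273,287,165,180),(274,290,170,186)),
'cap_green':((45,90,30),(85,255,255),(318,336,166,182),(322,340,182,200))}
for n,(lo,hi,bt,bs) in C.items():
    z=42 if n[0]!='c' or n=='coarse' else 62
    try:
        a,ax=rim(t,lo,hi,bt);b,bx=rim(s,lo,hi,bs)
        print(n,np.array(a),ax,'top',onz('top',*a,z)[:2],'scene',np.array(b),bx,onz('scene',*b,z)[:2],'tri',tri(a,b))
    except Exception as e: print(n,e)
# lid + shaker via dark masks
def dark(im,box,thr,k=4):
    u0,u1,v0,v1=box;g=cv2.cvtColor(cv2.resize(im[v0:v1,u0:u1],None,fx=k,fy=k,interpolation=cv2.INTER_CUBIC),cv2.COLOR_BGR2GRAY)
    cs,_=cv2.findContours((g<thr).astype(np.uint8),cv2.RETR_EXTERNAL,cv2.CHAIN_APPROX_NONE)
    c=max(cs,key=cv2.contourArea);(x,y),ax,an=cv2.fitEllipse(cv2.convexHull(c));return ((x+.5)/k-.5+u0,(y+.5)/k-.5+v0),np.array(ax)/k
a,ax=dark(t,(247,266,194,212),120);print('knob',a,ax,onz('top',*a,38))
a,ax=dark(t,(342,366,188,210),130);print('pan',a,ax,onz('top',*a,67))
a,ax=dark(s,(338,366,202,221),130);print('pan s',a,ax,onz('scene',*a,67))
for n,p in(('lid',(255.5,203.4)),):print(n,onz('top',*p,14))
for n,p in(('shk base',(351,200.5)),):print(n,onz('top',*p,45))
for n,p in(('dish',(399,205.5)),('timer',(128,202))):print(n,onz('top',*p,15))
E
```

```text
fine max() iterable argument is empty
med [216.05 190.74] [10.93 13.84] top [468.32 142.41] scene [210.55 174.84] [10.98 15.8 ] [455.62 139.65] tri [468.29 145.36  34.5 ]
coarse [292.33 196.1 ] [1.74 5.42] top [ 463.48 -125.7 ] scene [294.4  200.62] [1.2  2.54] [ 446.85 -166.22] tri [ 475.58 -140.73   15.49]
cap_blue max() iterable argument is empty
cap_red [279.89 171.78] [1.95 2.23] top [543.75 -77.56] scene [280.97 176.2 ] [1.34 2.23] [529.73 -82.53] tri [545.5  -77.05  52.96]
cap_green max() iterable argument is empty
knob (255.4938669204712, 203.36585521697998) [4.26 5.8 ] [431.5    1.86  38.  ]
pan (352.423134803772, 199.11098098754883) [18.23 18.87] [ 458.99 -329.62   67.  ]
pan s (350.8212547302246, 212.49231433868408) [17.1  22.54] [ 431.14 -339.61   67.  ]
lid [435.55   1.86  14.  ]
shk base [ 458.18 -330.47   45.  ]
dish [ 455.07 -509.47   15.  ]
timer [416.25 454.81  15.  ]
```

```bash
cat > meas.py <<'E'
from h import *
F={'b':lambda B,G,R:B-R,'y':lambda B,G,R:(R+G)/2-B,'r':lambda B,G,R:R-(B+G)/2,'g':lambda B,G,R:G-(B+R)/2,'d':lambda B,G,R:-(B+G+R)/3}
def rim(im,f,box,frac=.5,k=6):
    u0,u1,v0,v1=box;g=cv2.resize(im[v0:v1,u0:u1],None,fx=k,fy=k,interpolation=cv2.INTER_CUBIC).astype(float)
    q=F[f](*cv2.split(g));bg=np.median(q);m=(q>bg+frac*(np.percentile(q,98)-bg)).astype(np.uint8)
    m=cv2.morphologyEx(m,cv2.MORPH_CLOSE,np.ones((5,5)))
    cs,_=cv2.findContours(m,cv2.RETR_EXTERNAL,cv2.CHAIN_APPROX_NONE)
    c=np.vstack([c for c in cs if cv2.contourArea(c)>10]);hull=cv2.convexHull(c)
    (x,y),ax,an=cv2.fitEllipse(hull); f=lambda x,y:np.array([(x+.5)/k-.5+u0,(y+.5)/k-.5+v0])
    x,y,w,h=cv2.boundingRect(hull)
    return f(x+w/2-.5,y+h/2-.5),np.array([w,h])/k
E
python3 - <<'E'
from meas import *
t=cv2.imread("pics/top0.png");s=cv2.imread("pics/scene0.png")
C={'fine':('b',42,(158,182,184,207),(157,181,160,180)),
'med':('y',42,(203,227,178,201),(199,225,167,192)),
'coarse':('r',42,(287,311,181,204),(280,304,188,212)),
'cap_blue':('b',64,(184,197,163,177),(192,206,150,165)),
'cap_red':('r',64,(273,287,165,180),(275,288,170,184)),
'cap_green':('g',64,(320,336,166,182),(324,338,184,197)),
'knob':('d',38,(250,262,198,210),(236,250,186,200)),'pan':('d',67,(340,368,187,212),(338,366,200,221))}
for n,(f,z,bt,bs) in C.items():
    a,ax=rim(t,f,bt);b,bx=rim(s,f,bs)
    print(n,a,ax,'top',onz('top',*a,z)[:2],'scene',b,bx,onz('scene',*b,z)[:2],'tri',tri(a,b))
    # expected bounding size of rim circle
for n,c,z in(('fine',(468,300),42),('med',(468,142),42),('coarse',(470,-140),42),('pan',(458,-330),67)):
    th=np.linspace(0,6.28,60)
    for cam in('top','scene'):
        for zz in (z,z-12):
            P=np.array([proj(cam,(c[0]+28*np.cos(x),c[1]+28*np.sin(x),zz)) for x in th]);print(n,cam,zz,P.min(0),P.max(0),np.ptp(P,axis=0))
E
```

```text
fine [168.17 194.5 ] [17. 16.] top [445.93 308.61] scene [167.58 167.25] [16.83 10.83] [427.76 297.4 ] tri [447.45 313.    28.78]
med [214.5  188.92] [17.   16.17] top [474.54 148.34] scene [210.67 174.92] [16.67 11.83] [455.35 139.01] tri [476.24 151.4   28.58]
coarse [297.92 191.83] [16.5  16.33] top [ 479.78 -144.82] scene [291.58 196.83] [18.17 14.  ] [ 462.19 -150.38] tri [ 481.45 -144.66   29.89]
cap_blue [188.   167.42] [3.  3.5] top [541.63 243.94] scene [198.58 154.83] [3.17 6.  ] [522.96 233.59] tri [544.04 247.53  51.62]
cap_red [279.83 171.33] [3.67 4.  ] top [544.8  -77.16] scene [281.   176.08] [3.67 6.5 ] [527.18 -83.71] tri [547.12 -76.63  52.51]
cap_green [328.   174.08] [4.   4.17] top [ 543.96 -245.44] scene [330.75 189.33] [3.5 7. ] [ 527.   -249.83] tri [ 546.14 -246.19   53.11]
knob [255.5  202.42] [7.   7.17] top [434.87   2.01] scene [242.83 194.42] [6.67 6.5 ] [407.17 -11.25] tri [437.42   3.71  17.16]
pan [350.17 201.17] [21.33 20.67] top [ 451.4  -321.86] scene [350.67 212.5 ] [21.33 16.  ] [ 430.89 -339.25] tri [ 456.81 -330.51   47.53]
fine top 42 [163.26
[... 222 characters left out ...]
op 42 [208.19 183.07] [224.15 198.68] [15.96 15.61]
med top 30 [208.59 183.83] [224.4 199.3] [15.82 15.48]
med scene 42 [203.62 169.12] [220.39 177.22] [16.77  8.1 ]
med scene 30 [203.81 172.2 ] [220.51 180.38] [16.7   8.18]
coarse top 42 [288.49 186.7 ] [304.44 202.36] [15.95 15.65]
coarse top 30 [288.16 187.43] [303.97 202.95] [15.81 15.52]
coarse scene 42 [280.34 189.99] [298.67 199.71] [18.32  9.71]
coarse scene 30 [280.16 193.25] [298.39 203.05] [18.23  9.8 ]
pan top 67 [344.38 191.42] [360.69 207.46] [16.31 16.04]
pan top 55 [343.54 192.12] [359.7  208.02] [16.16 15.9 ]
pan scene 67 [340.11 201.36] [360.42 212.46] [20.31 11.1 ]
pan scene 55 [339.58 204.84] [359.77 216.03] [20.19 11.19]
```

```bash
python3 - <<'E'
from h import *
t=cv2.imread("pics/top0.png");s=cv2.imread("pics/scene0.png")
def crop(im,cam,uc,vc,circs,w=20,k=9):
    u0,v0=uc-w,vc-w
    g=cv2.resize(im[v0:v0+2*w,u0:u0+2*w],None,fx=k,fy=k,interpolation=cv2.INTER_CUBIC)
    for (x,y,z,r,col) in circs:
        P=np.array([proj(cam,(x+r*np.cos(a),y+r*np.sin(a),z)) for a in np.linspace(0,6.28,60)])
        P=((P-[u0,v0]+.5)*k-.5).round().astype(int);cv2.polylines(g,[P],True,col,1)
    return g
p=(460,-333)
sh=[(*p,67,28,(0,255,0)),(*p,0,50,(0,0,255))]
l=(436,2);ld=[(*l,14,28,(0,255,0)),(*l,39,11,(0,0,255))]
g=np.vstack([np.hstack([crop(t,'top',353,200,sh),crop(t,'top',256,203,ld,14,360/28)[:360,:360]]),]) 
g2=np.hstack([crop(s,'scene',350,217,sh),crop(s,'scene',243,198,ld,14,360/28)[:360,:360]])
cv2.imwrite("pics/z1.png",cv2.resize(np.vstack([g,g2]),(600,600)))
E
```

```text
(no output)
```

View pics/z1.png

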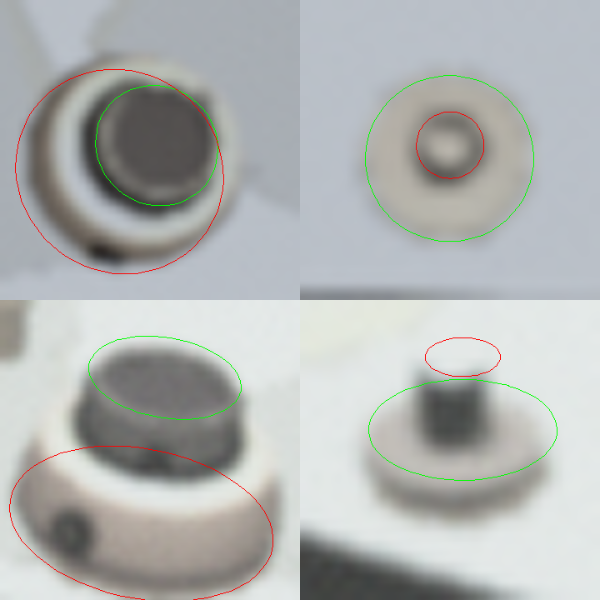

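The top overlays match: pan at about (461,-332), lid at (436,2). The scene view is offset by 1–2 px, so I'll rely on the top view. I'm moving over the fine sieve and aligning the closing axis with y.

>>> {"api": "move_arm", "payload": {"commands": [[[1.95,-2.63,0],[0,0,2.37],1],[[1.95,-2.63,0],[0,0,2.37],1],[[1.95,-2.63,0],[0,0,2.37],1],[[1.95,-2.63,0],[0,0,2.37],1],[[1.95,-2.63,0],[0,0,2.37],1],[[1.95,-2.63,0],[0,0,2.37],1],[[1.95,-2.63,0],[0,0,2.37],1],[[1.95,-2.63,0],[0,0,2.37],1],[[1.95,-2.63,0],[0,0,2.37],1],[[1.95,-2.63,0],[0,0,2.37],1]]}}

```text
t: 1.1
eef_pos: [447.4, 307.8, 182.0]
tcp_rot: [-3.141, -0.0, -3.141]
ft_force: [0.9, 0.6, -0.5]
opening: 0.998
grip_force: 0.0
```

>>> {"api": "move_arm", "payload": {"commands": [[[0,0,-3.0],[0,0,0],1],[[0,0,-3.0],[0,0,0],1],[[0,0,-3.0],[0,0,0],1],[[0,0,-2.5],[0,0,0],1],[[0,0,0],[0,0,0],1],[[0,0,0],[0,0,0],1]]}}

```text
t: 1.7
eef_pos: [446.9, 309.1, 67.4]
tcp_rot: [-3.141, -0.001, 3.14]
ft_force: [0.5, -1.0, 0.5]
opening: 1.0
grip_force: 0.0
```

```bash
python3 - <<'E'
from h import *
t=read_camera("top");s=read_camera("scene");print(state()['eef_pos'],state()['tcp_rot'])
c=lambda im,u0,u1,v0,v1,k:cv2.resize(im[v0:v1,u0:u1],(390,390),interpolation=cv2.INTER_CUBIC)
cv2.imwrite("pics/f1.png",np.hstack([c(t,140,200,165,225,1),c(s,140,200,130,190,1)]))
E
```

```text
[447.44 309.38  68.41] [3.14 0.   3.14]
```

View pics/f1.png

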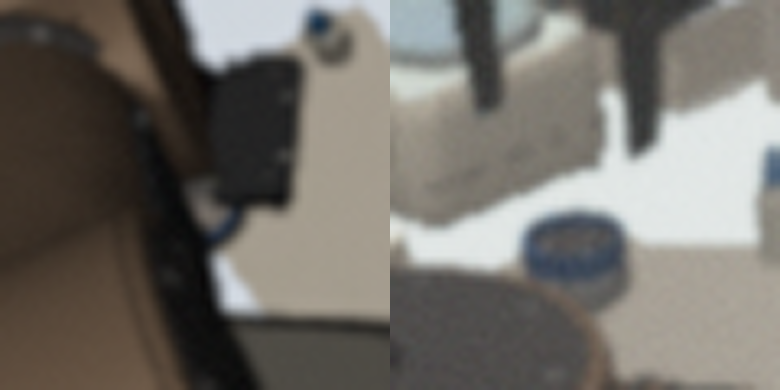

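The fingers straddle the blue sieve. In the scene view the tips are at about (154.6,147) and (178.8,154). I'll use these to check the scene calibration.

```bash
python3 - <<'E'
from h import *
for dy in(47.5,-47.5,60,-60):print(dy,proj('scene',(447.4,309.4+dy,68.4)))
r=lambda p:np.array([proj('scene',(p[0]+28*np.cos(a),p[1]+28*np.sin(a),42)) for a in np.linspace(0,6.28,90)])
for p in((447,308.6),(441,308.6),(453,308.6)):
    P=r(p);print(p,P.min(0),P.max(0))
E
```

```text
47.5 [156.92 154.32]
-47.5 [178.77 160.44]
60 [154.13 153.54]
-60 [181.73 161.27]
(447, 308.6) [160.35 160.55] [176.72 168.04]
(441, 308.6) [159.22 161.23] [175.65 168.77]
(453, 308.6) [161.47 159.88] [177.79 167.32]
```

>>> {"api": "move_arm", "payload": {"commands": [[[0,0,-2.0],[0,0,0],1],[[0,0,-2.0],[0,0,0],1],[[0,0,-1.6],[0,0,0],1],[[0,0,0],[0,0,0],0.75],[[0,0,0],[0,0,0],0.65],[[0,0,0],[0,0,0],0.4],[[0,0,0],[0,0,0],0.3],[[0,0,0],[0,0,0],0.3],[[0,0,0],[0,0,0],0.3],[[0,0,0],[0,0,0],0.3]]}}

```text
t: 2.8
eef_pos: [446.9, 309.1, 11.3]
tcp_rot: [3.141, 0.0, 3.14]
ft_force: [0.2, -0.2, -0.0]
opening: 0.466
grip_force: 0.0
```

```bash
python3 - <<'E'
from h import *
t=read_camera("top");s=read_camera("scene");print(state())
c=lambda im,u0,u1,v0,v1,k:cv2.resize(im[v0:v1,u0:u1],(390,390),interpolation=cv2.INTER_CUBIC)
cv2.imwrite("pics/f2.png",np.hstack([c(t,140,200,165,225,1),c(s,140,200,130,190,1)]))
E
```

```text
{'t': 2.9, 'joints': array([ 0.48,  0.61,  1.91,  0.  ,  0.61, -1.09]), 'qvel': array([ 0.,  0., -0.,  0., -0.,  0.]), 'tau': array([  0.  , -58.36, -15.04,   0.  ,   0.09,   0.  ]), 'eef_pos': array([446.89, 309.02,  11.18]), 'tcp_rot': array([3.14, 0.  , 3.14]), 'ft_force': array([-0.32, -0.18,  0.41]), 'moment': array([0.05, 0.  , 0.03]), 'grip_force': 0.0, 'opening': 0.38431342682994196}
```

View pics/f2.png

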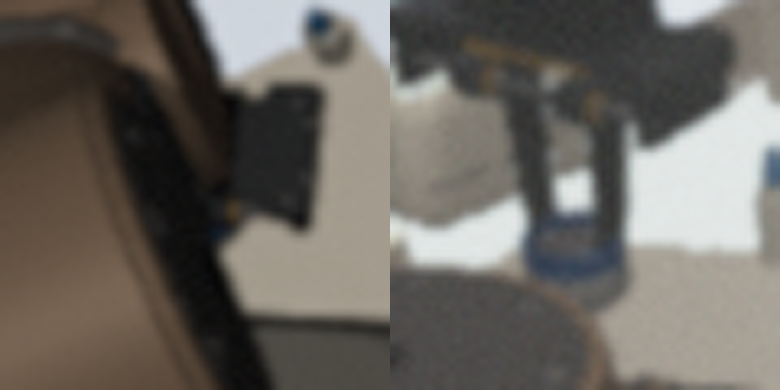

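The opening reached 0.38 without contact, so the fingers are not around the 56 mm drum. I'll look closer before moving again.

```bash
python3 - <<'E'
from h import *
s=np.mean([read_camera("scene").astype(float) for _ in range(4)],0).astype(np.uint8);st=state();print(st['opening'],st['grip_force'],st['eef_pos'])
t=np.mean([read_camera("top").astype(float) for _ in range(2)],0).astype(np.uint8)
cv2.imwrite("pics/f3s.png",s);cv2.imwrite("pics/f3t.png",t)
a=cv2.resize(s[132:182,145:195],(400,400),interpolation=cv2.INTER_CUBIC);b=cv2.resize(t[150:225,110:210],(400,300),interpolation=cv2.INTER_CUBIC)
g=np.zeros((400,800,3),np.uint8);g[:,:400]=a;g[:300,400:]=b
cv2.imwrite("pics/f3.png",g)
for p in((447,309,11),(447,309,42),(447,309,90),(447,309,160)):print(p,proj('top',p),proj('scene',p))
E
```

```text
0.3013748006236558 0.0 [446.86 309.02  11.13]
(447, 309, 11) [170.02 195.89] [169.35 172.01]
(447, 309, 42) [168.09 194.2 ] [168.47 164.2 ]
(447, 309, 90) [164.9  191.41] [167.07 151.74]
(447, 309, 160) [159.8  186.96] [164.92 132.73]
```

View pics/f3.png

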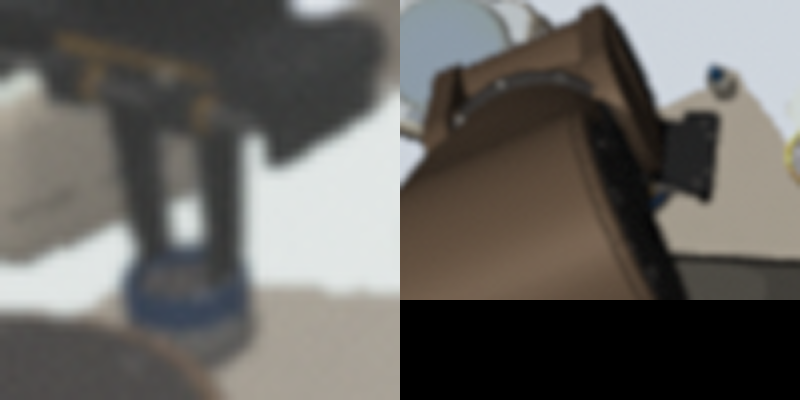

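The fingertips are at rim height, inside the mouth outline, although the TCP reads z=11. The true tips therefore sit about 30 mm above the reported TCP. I'll lift, open, and feel downward in small steps.

>>> {"api": "move_arm", "payload": {"commands": [[[0,0,2.0],[0,0,0],0.3],[[0,0,2.0],[0,0,0],0.3],[[0,0,1.0],[0,0,0],0.3],[[0,0,0],[0,0,0],1],[[0,0,0],[0,0,0],1],[[0,0,0],[0,0,0],1],[[0,0,0],[0,0,0],1],[[0,0,0],[0,0,0],1],[[0,0,0],[0,0,0],1],[[0,0,0],[0,0,0],1]]}}

```text
t: 4.2
eef_pos: [446.8, 309.0, 61.0]
tcp_rot: [3.142, -0.0, 3.14]
ft_force: [0.3, -0.3, 0.2]
opening: 0.835
grip_force: 0.0
```

```bash
python3 - <<'E'
from meas import *
s=np.mean([read_camera("scene").astype(float) for _ in range(3)],0).astype(np.uint8);st=state();print(st['opening'],st['eef_pos'],st['ft_force'])
a,ax=rim(s,'b',(157,181,160,180));print('sieve',a,ax,'(before 167.58 167.25)')
E
```

```text
0.955513202944276 [446.87 309.03  61.14] [0.52 0.17 0.83]
sieve [167.25 167.42] [16.5 10.5] (before 167.58 167.25)
```

>>> {"api": "move_arm", "payload": {"commands": [[[0,0,-3.0],[0,0,0],1],[[0,0,-2.0],[0,0,0],1],[[0,0,-0.6],[0,0,0],1],[[0,0,0],[0,0,0],1]]}}

```text
t: 4.75
eef_pos: [446.6, 308.9, 4.7]
tcp_rot: [-3.141, -0.001, 3.14]
ft_force: [0.0, -0.5, -0.2]
opening: 0.998
grip_force: 0.0
```

>>> {"api": "move_arm", "payload": {"commands": [[[0,0,-0.2],[0,0,0],1],[[0,0,-0.2],[0,0,0],1],[[0,0,-0.2],[0,0,0],1],[[0,0,0],[0,0,0],1]]}}

```text
t: 5.15
eef_pos: [446.9, 309.1, -0.7]
tcp_rot: [3.141, 0.0, 3.14]
ft_force: [-0.0, 0.3, 0.0]
opening: 1.002
grip_force: 0.0
```

>>> {"api": "move_arm", "payload": {"commands": [[[0,0,-0.3],[0,0,0],1],[[0,0,-0.3],[0,0,0],1],[[0,0,0],[0,0,0],1]]}}

```text
t: 5.45
eef_pos: [446.7, 308.9, -7.2]
tcp_rot: [-3.141, -0.001, 3.14]
ft_force: [0.2, -1.1, -0.2]
opening: 1.002
grip_force: 0.0
```

>>> {"api": "move_arm", "payload": {"commands": [[[0,0,-0.3],[0,0,0],1],[[0,0,-0.3],[0,0,0],1],[[0,0,0],[0,0,0],1]]}}

```text
t: 5.75
eef_pos: [446.7, 308.9, -13.3]
tcp_rot: [-3.141, -0.001, 3.14]
ft_force: [-0.5, 0.1, -0.1]
opening: 0.999
grip_force: 0.0
```

```bash
python3 - <<'E'
from h import *
s=np.mean([read_camera("scene").astype(float) for _ in range(4)],0).astype(np.uint8);st=state();print(st['opening'],st['ft_force'],st['eef_pos'])
cv2.imwrite("pics/f4.png",cv2.resize(s[132:192,135:195],(540,540),interpolation=cv2.INTER_CUBIC))
E
```

```text
1.0006937915845493 [ 0.33 -0.32  0.01] [446.89 309.05 -12.78]
```

View pics/f4.png

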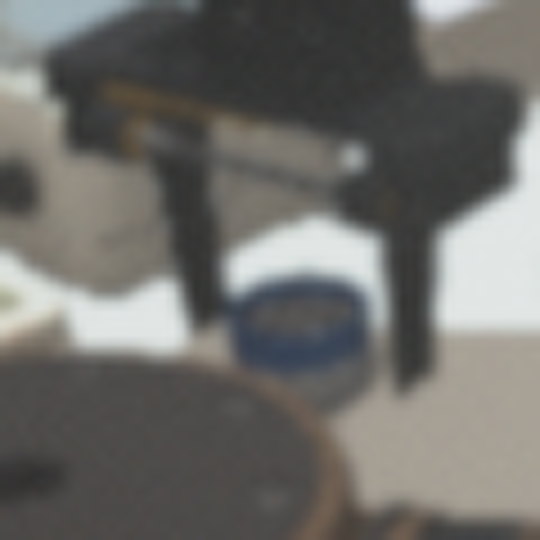

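The tips now straddle the drum at about (158,168) and (181,175), so their real height is about 15 mm. The tip offset is about +28 mm. I'll go 3 mm lower and close.

>>> {"api": "move_arm", "payload": {"commands": [[[0,0,-0.3],[0,0,0],0.8],[[0,0,0],[0,0,0],0.7],[[0,0,0],[0,0,0],0.6],[[0,0,0],[0,0,0],0.5],[[0,0,0],[0,0,0],0.5],[[0,0,0],[0,0,0],0.5],[[0,0,0],[0,0,0],0.5],[[0,0,0],[0,0,0],0.5],[[0,0,0],[0,0,0],0.5]]}}

```text
t: 6.85
eef_pos: [446.9, 309.1, -15.8]
tcp_rot: [3.141, 0.0, 3.14]
ft_force: [0.2, 0.5, 1.5]
opening: 0.58
grip_force: 30.0
```

>>> {"api": "move_arm", "payload": {"commands": [[[0,0,0.5],[0,0,0],0.5],[[0,0,1.5],[0,0,0],0.5],[[0,0,3],[0,0,0],0.5],[[0,0,4],[0,0,0],0.5],[[0,0,4],[0,0,0],0.5],[[0,-3,0.5],[0,0,0],0.5],[[0.1,-4,0],[0,0,0],0.5],[[0.1,-4,0],[0,0,0],0.5],[[0.1,-4,0],[0,0,0],0.5],[[0.1,-4,0],[0,0,0],0.5]]}}

```text
t: 7.85
eef_pos: [450.5, 117.5, 119.5]
tcp_rot: [3.142, 0.0, 3.141]
ft_force: [1.3, 0.5, -1.5]
opening: 0.584
grip_force: 30.0
```

>>> {"api": "move_arm", "payload": {"commands": [[[0.1,-4,0],[0,0,0],0.5],[[0.1,-4,0],[0,0,0],0.5],[[0.1,-4,0],[0,0,0],0.5],[[0.1,-4,0],[0,0,0],0.5],[[0.1,-4,0],[0,0,0],0.5],[[0.1,-4,0],[0,0,0],0.5],[[0.1,-4,0],[0,0,0],0.5],[[0.1,-4,0],[0,0,0],0.5],[[0.1,-4,0],[0,0,0],0.5],[[0.15,-4,0],[0,0,0],0.5]]}}

```text
t: 8.85
eef_pos: [460.9, -282.6, 119.4]
tcp_rot: [3.141, -0.0, 3.14]
ft_force: [0.4, 0.9, -1.0]
opening: 0.583
grip_force: 30.0
```

>>> {"api": "move_arm", "payload": {"commands": [[[0,-2.6,0],[0,0,0],0.5],[[0,-2.5,0],[0,0,0],0.5],[[0,0,-2],[0,0,0],0.5],[[0,0,-2],[0,0,0],0.5],[[0,0,-0.5],[0,0,0],0.5],[[0,0,0],[0,0,0],0.5],[[0,0,0],[0,0,0],0.5]]}}

```text
t: 9.55
eef_pos: [461.7, -332.0, 75.0]
tcp_rot: [-3.141, 0.001, 3.141]
ft_force: [-1.1, 0.3, -0.5]
opening: 0.582
grip_force: 30.0
```

```bash
python3 - <<'E'
from meas import *
av=lambda n:np.mean([read_camera(n).astype(float) for _ in range(3)],0).astype(np.uint8)
s=av("scene");t=av("top");st=state();print(st['opening'],st['grip_force'],st['ft_force'],st['eef_pos'])
cv2.imwrite("pics/p1s.png",s);cv2.imwrite("pics/p1t.png",t)
g=np.hstack([cv2.resize(x[v:v+60,u:u+60],(400,400),interpolation=cv2.INTER_CUBIC) for x,u,v in((s,320,170),(t,322,165))])
cv2.imwrite("pics/p1.png",g)
E
```

```text
0.5829137291291566 29.999917766544968 [ 0.6   0.21 -0.7 ] [ 461.52 -332.     74.62]
```

View pics/p1.png

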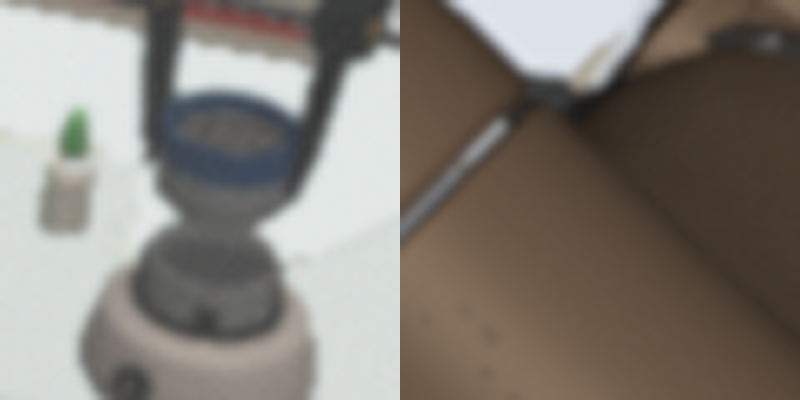

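The fine sieve is held level above the pan. The arm hides the shaker from the top camera, so I'll compare the collar with the pan rim in the scene view.

```bash
cat > cmp.py <<'E'
from meas import *
# scene: bbox columns/top row of collar versus predicted circle
def pred(p,r=28):
    P=np.array([proj('scene',(p[0]+r*np.cos(a),p[1]+r*np.sin(a),p[2])) for a in np.linspace(0,6.28,181)]);return np.r_[P.min(0),P.max(0)]
def bbox(im,f,box,frac=.5):
    c,w=rim(im,f,box,frac);return np.r_[c-w/2,c+w/2]
E
python3 - <<'E'
from cmp import *
s=cv2.imread('pics/p1s.png');s0=cv2.imread('pics/scene0.png')
print('held blue',bbox(s,'b',(340,372,180,202)));print('pred',pred((461.6,-332,132.4)))
for fr in(.4,.5,.6):print('pan0',bbox(s0,'d',(338,366,202,221),fr))
print('pred',pred((461.6,-332,67)))
for (f,bs,p) in(('b',(157,181,160,180),(447,308.6,42)),('y',(199,225,167,192),(475.5,148.3,42)),('r',(280,304,188,212),(480.8,-144.8,42))):print(bbox(s0,f,bs),pred(p))
for p in((471.6,-332,67),(461.6,-322,67),(461.6,-332,77)):print(pred(p)-pred((461.6,-332,67)))
E
```

```text
held blue [343.83 183.   364.   197.67]
pred [344.19 181.32 365.15 191.84]
pan0 [339.83 204.5  361.33 220.5 ]
pan0 [340.   204.83 361.33 220.5 ]
pan0 [340.   210.   361.17 220.  ]
pred [341.18 200.95 361.47 212.02]
[159.17 161.83 176.   172.67] [160.35 160.55 176.72 168.04]
[202.33 169.   219.   180.83] [203.33 167.78 220.01 175.79]
[282.5  189.83 300.67 203.83] [283.24 188.82 301.48 198.44]
[ 1.07 -1.64  0.94 -1.79]
[-3.42 -0.92 -3.52 -1.  ]
[ 0.45 -2.93  0.55 -3.  ]
```

Column offsets agree to 0.1 px between the held sieve and the pan, so it is aligned. Now the careful descent.

>>> {"api": "move_arm", "payload": {"commands": [[[0,0,-1.0],[0,0,0],0.5],[[0,0,-0.6],[0,0,0],0.5],[[0,0,-0.4],[0,0,0],0.5],[[0,0,-0.3],[0,0,0],0.5],[[0,0,-0.3],[0,0,0],0.5],[[0,0,0],[0,0,0],0.5]]}}

```text
t: 10.45
eef_pos: [461.5, -332.1, 47.9]
tcp_rot: [-3.142, 0.0, 3.14]
ft_force: [1.0, -0.5, -1.4]
opening: 0.586
grip_force: 30.0
```

>>> {"api": "move_arm", "payload": {"commands": [[[0,0,-0.2],[0,0,0],0.5],[[0,0,-0.2],[0,0,0],0.5],[[0,0,0],[0,0,0],0.5]]}}

```text
t: 10.75
eef_pos: [462.4, -332.7, 44.4]
tcp_rot: [-3.14, 0.002, 3.14]
ft_force: [5.1, -2.7, -0.6]
opening: 0.583
grip_force: 30.0
```

>>> {"api": "move_arm", "payload": {"commands": [[[0.15,-0.1,0],[0,0,0],0.5],[[0,0,-0.1],[0,0,0],0.5],[[0,0,0],[0,0,0],0.5]]}}

```text
t: 11.05
eef_pos: [462.7, -332.8, 43.2]
tcp_rot: [3.141, -0.0, 3.141]
ft_force: [0.1, 1.1, 2.0]
opening: 0.583
grip_force: 30.0
```

>>> {"api": "move_arm", "payload": {"commands": [[[0,0,-0.1],[0,0,0],0.5],[[0,0,0],[0,0,0],0.5],[[0,0,0],[0,0,0],0.5]]}}

```text
t: 11.35
eef_pos: [462.7, -332.9, 43.1]
tcp_rot: [-3.141, 0.0, 3.14]
ft_force: [-2.7, 2.8, 13.6]
opening: 0.582
grip_force: 30.0
```

>>> {"api": "move_arm", "payload": {"commands": [[[0,0,0.1],[0,0,0],0.7],[[0,0,0],[0,0,0],0.85],[[0,0,0],[0,0,0],0.85],[[0,0,0],[0,0,0],0.85],[[0,0,1],[0,0,0],0.85],[[0,0,3],[0,0,0],0.85],[[0,0,4],[0,0,0],0.85],[[0.1,4,0],[0,0,0],0.85],[[0.1,4,0],[0,0,0],0.85],[[0.1,4,0],[0,0,0],0.85]]}}

```text
t: 12.35
eef_pos: [465.7, -211.9, 124.0]
tcp_rot: [-3.141, 0.001, 3.14]
ft_force: [0.7, 0.5, 0.0]
opening: 0.851
grip_force: 0.0
```

>>> {"api": "move_arm", "payload": {"commands": [[[0.1,4,0],[0,0,0],0.85],[[0.1,4,0],[0,0,0],0.85],[[0.1,4,0],[0,0,0],0.85],[[0.1,4,0],[0,0,0],0.85],[[0.1,4,0],[0,0,0],0.85],[[0.1,4,0],[0,0,0],0.85],[[0.1,4,0],[0,0,0],0.85],[[0.1,4,0],[0,0,0],0.85],[[0.1,4,0],[0,0,0],1],[[0,0,0],[0,0,0],1]]}}

```text
t: 13.35
eef_pos: [474.8, 150.6, 123.8]
tcp_rot: [3.141, 0.001, -3.139]
ft_force: [-0.3, -0.3, 0.0]
opening: 0.96
grip_force: 0.0
```

```bash
python3 - <<'E'
from cmp import *
av=lambda n:np.mean([read_camera(n).astype(float) for _ in range(3)],0).astype(np.uint8)
s=av("scene");st=state();print(st['opening'],st['ft_force'],st['eef_pos'])
cv2.imwrite("pics/p2s.png",s)
print('blue',bbox(s,'b',(338,370,190,213)),pred((462.7,-332.9,101)))
print('caps r,g,b',bbox(s,'r',(275,288,170,184)),bbox(s,'g',(324,338,184,197)),bbox(s,'b',(192,206,150,165)))
E
```

```text
0.9933900188403136 [ 0.38 -0.3  -0.31] [474.76 146.81 123.46]
blue [342.67 191.83 363.33 207.33] [343.15 190.8  363.78 201.58]
caps r,g,b [279.17 172.83 282.83 179.33] [328.83 185.83 332.67 192.83] [197.   151.83 200.33 157.83]
```

The blue collar is seated where predicted. Now the medium sieve.

>>> {"api": "move_arm", "payload": {"commands": [[[0.1,0.15,-4],[0,0,0],1],[[0,0,-4],[0,0,0],1],[[0,0,-3],[0,0,0],1],[[0,0,-2],[0,0,0],1],[[0,0,-0.95],[0,0,0],1],[[0,0,0],[0,0,0],0.8],[[0,0,0],[0,0,0],0.65],[[0,0,0],[0,0,0],0.5],[[0,0,0],[0,0,0],0.5],[[0,0,0],[0,0,0],0.5]]}}

```text
t: 14.5
eef_pos: [476.2, 148.6, -15.7]
tcp_rot: [3.141, 0.001, 3.141]
ft_force: [-0.0, 1.3, 0.0]
opening: 0.635
grip_force: 0.4
```

>>> {"api": "move_arm", "payload": {"commands": [[[0,0,0],[0,0,0],0.5],[[0,0,0],[0,0,0],0.5],[[0,0,0],[0,0,0],0.5]]}}

```text
t: 14.8
eef_pos: [476.1, 148.7, -15.8]
tcp_rot: [3.141, 0.001, 3.14]
ft_force: [-1.1, 0.8, 5.4]
opening: 0.585
grip_force: 30.0
```

>>> {"api": "move_arm", "payload": {"commands": [[[0,0,0.5],[0,0,0],0.5],[[0,0,1.5],[0,0,0],0.5],[[0,0,3],[0,0,0],0.5],[[0,0,4],[0,0,0],0.5],[[0,0,4],[0,0,0],0.5],[[0,-3,0.6],[0,0,0],0.5],[[-0.1,-4,0],[0,0,0],0.5],[[-0.1,-4,0],[0,0,0],0.5],[[-0.1,-4,0],[0,0,0],0.5],[[-0.1,-4,0],[0,0,0],0.5]]}}

```text
t: 15.8
eef_pos: [471.4, -42.9, 120.0]
tcp_rot: [3.142, 0.0, 3.141]
ft_force: [1.8, -0.5, -1.4]
opening: 0.587
grip_force: 30.0
```

>>> {"api": "move_arm", "payload": {"commands": [[[-0.1,-4,0],[0,0,0],0.5],[[-0.1,-4,0],[0,0,0],0.5],[[-0.1,-4,0],[0,0,0],0.5],[[-0.1,-4,0],[0,0,0],0.5],[[-0.1,-4,0],[0,0,0],0.5],[[-0.1,-4,0],[0,0,0],0.5],[[-0.2,-3,0],[0,0,0],0.5],[[-0.08,-2.16,0],[0,0,0],0.5],[[0,0,0],[0,0,0],0.5],[[0,0,0],[0,0,0],0.5]]}}

```text
t: 16.8
eef_pos: [462.8, -332.6, 119.5]
tcp_rot: [3.141, -0.001, 3.14]
ft_force: [-0.4, 0.2, -1.2]
opening: 0.584
grip_force: 30.0
```

```bash
python3 - <<'E'
from cmp import *
av=lambda n:np.mean([read_camera(n).astype(float) for _ in range(3)],0).astype(np.uint8)
s=av("scene");st=state();e=st['eef_pos'];print(st['opening'],st['ft_force'],e)
cv2.imwrite("pics/p3s.png",s)
z=e[2]+15.8+42;P=pred((e[0],e[1],z));c=(P[:2]+P[2:])/2;b=(int(c[0])-15,int(c[0])+16,int(c[1])-9,int(c[1])+14)
print('yellow',bbox(s,'y',b),P)
E
```

```text
0.5809769127674951 [ 0.68  0.87 -0.55] [ 463.2  -331.91  119.75]
yellow [346.5  168.   367.   183.17] [346.53 166.8  367.95 176.87]
```

>>> {"api": "move_arm", "payload": {"commands": [[[0,-0.08,-1.5],[0,0,0],0.5],[[0,0,-1.0],[0,0,0],0.5],[[0,0,-0.5],[0,0,0],0.5],[[0,0,-0.4],[0,0,0],0.5],[[0,0,-0.4],[0,0,0],0.5],[[0,0,0],[0,0,0],0.5],[[0,0,0],[0,0,0],0.5]]}}

```text
t: 17.65
eef_pos: [463.1, -334.0, 81.8]
tcp_rot: [-3.142, 0.0, 3.14]
ft_force: [-0.9, -0.1, -0.7]
opening: 0.583
grip_force: 30.0
```

>>> {"api": "move_arm", "payload": {"commands": [[[0,0,-0.2],[0,0,0],0.5],[[0,0,-0.2],[0,0,0],0.5],[[0,0,0],[0,0,0],0.5],[[0,0,0],[0,0,0],0.5]]}}

```text
t: 18.05
eef_pos: [463.0, -333.9, 77.6]
tcp_rot: [3.141, -0.0, 3.14]
ft_force: [0.2, 0.5, -1.1]
opening: 0.586
grip_force: 30.0
```

>>> {"api": "move_arm", "payload": {"commands": [[[0,0,-0.1],[0,0,0],0.5],[[0,0,0],[0,0,0],0.5],[[0,0,0],[0,0,0],0.5]]}}

```text
t: 18.35
eef_pos: [463.1, -333.9, 77.1]
tcp_rot: [-3.141, 0.0, 3.14]
ft_force: [-3.0, 2.1, 5.6]
opening: 0.586
grip_force: 30.0
```

Seated at the expected 77.1. I'll release it and go to the coarse sieve.

>>> {"api": "move_arm", "payload": {"commands": [[[0,0,0.05],[0,0,0],0.7],[[0,0,0],[0,0,0],0.85],[[0,0,0],[0,0,0],0.85],[[0,0,0],[0,0,0],0.85],[[0,0,1],[0,0,0],0.85],[[0,0,3],[0,0,0],0.85],[[0,0,3],[0,0,0],0.85],[[0.4,4,0],[0,0,0],0.85],[[0.4,4,0],[0,0,0],0.85],[[0.4,4,0],[0,0,0],0.85]]}}

```text
t: 19.35
eef_pos: [475.1, -212.8, 148.1]
tcp_rot: [-3.141, 0.001, 3.139]
ft_force: [0.9, 1.3, -0.7]
opening: 0.849
grip_force: 0.0
```

>>> {"api": "move_arm", "payload": {"commands": [[[0.4,4,-2],[0,0,0],0.9],[[0.18,2.9,-2],[0,0,0],0.9],[[0,0,-2],[0,0,0],0.9],[[0,0,0],[0,0,0],0.9]]}}

```text
t: 19.75
eef_pos: [480.2, -143.8, 86.1]
tcp_rot: [3.14, -0.003, -3.141]
ft_force: [-0.1, -0.6, -0.3]
opening: 0.902
grip_force: 0.0
```

```bash
python3 - <<'E'
from cmp import *
av=lambda n:np.mean([read_camera(n).astype(float) for _ in range(3)],0).astype(np.uint8)
s=av("scene");st=state();print(st['opening'],st['ft_force'],st['eef_pos'])
cv2.imwrite("pics/p4s.png",s)
print('yellow',bbox(s,'y',(340,372,177,203)),pred((462.8,-333,135)))
E
```

```text
0.9011801282835122 [-0.07  0.09  0.4 ] [ 481.36 -145.53   88.17]
yellow [344.83 182.   366.   197.  ] [344.8  180.41 365.78 190.91]
```

>>> {"api": "move_arm", "payload": {"commands": [[[0,0.05,-4],[0,0,0],0.95],[[0,0,-3],[0,0,0],0.95],[[0,0,-2],[0,0,0],0.95],[[0,0,-1.4],[0,0,0],0.95],[[0,0,0],[0,0,0],0.8],[[0,0,0],[0,0,0],0.65],[[0,0,0],[0,0,0],0.5],[[0,0,0],[0,0,0],0.5],[[0,0,0],[0,0,0],0.5],[[0,0,0],[0,0,0],0.5]]}}

```text
t: 20.9
eef_pos: [481.2, -144.5, -16.2]
tcp_rot: [-3.141, 0.001, 3.141]
ft_force: [-1.8, 0.0, 6.9]
opening: 0.584
grip_force: 30.0
```

>>> {"api": "move_arm", "payload": {"commands": [[[0,0,0],[0,0,0],0.5],[[0,0,0],[0,0,0],0.5],[[0,0,0],[0,0,0],0.5]]}}

```text
t: 21.2
eef_pos: [481.2, -144.5, -16.1]
tcp_rot: [-3.141, 0.001, 3.141]
ft_force: [-1.4, -1.1, 7.8]
opening: 0.585
grip_force: 30.0
```

>>> {"api": "move_arm", "payload": {"commands": [[[0,0,0.5],[0,0,0],0.5],[[0,0,1.5],[0,0,0],0.5],[[0,0,3],[0,0,0],0.5],[[0,0,4],[0,0,0],0.5],[[0,0,4],[0,0,0],0.5],[[0,0,3.6],[0,0,0],0.5],[[-0.4,-4,0],[0,0,0],0.5],[[-0.4,-4,0],[0,0,0],0.5],[[-0.4,-4,0],[0,0,0],0.5],[[-0.4,-4,0],[0,0,0],0.5]]}}

```text
t: 22.2
eef_pos: [464.3, -305.7, 149.6]
tcp_rot: [3.142, 0.0, 3.141]
ft_force: [0.5, -0.0, -1.5]
opening: 0.586
grip_force: 30.0
```

>>> {"api": "move_arm", "payload": {"commands": [[[-0.18,-2,0],[0,0,0],0.5],[[0,-0.95,0],[0,0,0],0.5],[[0,0,0],[0,0,0],0.5],[[0,0,0],[0,0,0],0.5]]}}

```text
t: 22.6
eef_pos: [463.1, -332.6, 149.1]
tcp_rot: [3.141, -0.0, 3.141]
ft_force: [0.4, -0.1, -1.6]
opening: 0.585
grip_force: 30.0
```

```bash
python3 - <<'E'
from cmp import *
av=lambda n:np.mean([read_camera(n).astype(float) for _ in range(3)],0).astype(np.uint8)
s=av("scene");st=state();e=st['eef_pos'];print(st['opening'],st['ft_force'],e)
cv2.imwrite("pics/p5s.png",s)
z=e[2]+16+42;P=pred((e[0],e[1],z));c=(P[:2]+P[2:])/2;b=(int(c[0])-15,int(c[0])+16,int(c[1])-9,int(c[1])+14)
print('red',bbox(s,'r',b),P)
E
```

```text
0.5857366260740043 [-0.13 -0.07 -1.11] [ 463.35 -332.64  149.29]
red [343.5  158.83 372.17 174.5 ] [348.31 157.1  370.08 166.87]
```

>>> {"api": "move_arm", "payload": {"commands": [[[0,-0.12,-1.5],[0,0,0],0.5],[[0,0,-0.8],[0,0,0],0.5],[[0,0,-0.5],[0,0,0],0.5],[[0,0,-0.3],[0,0,0],0.5],[[0,0,-0.3],[0,0,0],0.5],[[0,0,0],[0,0,0],0.5],[[0,0,0],[0,0,0],0.5]]}}

```text
t: 23.45
eef_pos: [463.1, -335.1, 115.4]
tcp_rot: [-3.141, 0.0, 3.14]
ft_force: [-0.2, -0.7, -1.0]
opening: 0.585
grip_force: 30.0
```

>>> {"api": "move_arm", "payload": {"commands": [[[0,0,-0.2],[0,0,0],0.5],[[0,0,-0.15],[0,0,0],0.5],[[0,0,0],[0,0,0],0.5],[[0,0,0],[0,0,0],0.5]]}}

```text
t: 23.85
eef_pos: [463.0, -335.0, 111.6]
tcp_rot: [3.141, -0.0, 3.14]
ft_force: [-0.2, 0.1, -1.9]
opening: 0.583
grip_force: 30.0
```

>>> {"api": "move_arm", "payload": {"commands": [[[0,0.06,0],[0,0,0],0.5],[[0,0,-0.1],[0,0,0],0.5],[[0,0,0],[0,0,0],0.5],[[0,0,0],[0,0,0],0.5]]}}

```text
t: 24.25
eef_pos: [463.1, -334.5, 110.9]
tcp_rot: [-3.141, 0.0, 3.14]
ft_force: [-0.1, 0.9, 2.4]
opening: 0.583
grip_force: 30.0
```

Seated at 110.9 as expected. I'll release it and go to the lid.

>>> {"api": "move_arm", "payload": {"commands": [[[0,0,0.05],[0,0,0],0.7],[[0,0,0],[0,0,0],0.85],[[0,0,0],[0,0,0],0.85],[[0,0,0],[0,0,0],0.85],[[0,0,1],[0,0,0],0.85],[[0,0,3],[0,0,0],0.85],[[0,0,3],[0,0,0],0.85],[[-0.3,4,0],[0,0,0],0.85],[[-0.3,4,0],[0,0,0],0.85],[[-0.3,4,0],[0,0,0],0.85]]}}

```text
t: 25.25
eef_pos: [453.8, -213.3, 182.0]
tcp_rot: [-3.141, 0.001, 3.14]
ft_force: [0.3, -0.1, 0.8]
opening: 0.847
grip_force: 0.0
```

>>> {"api": "move_arm", "payload": {"commands": [[[-0.3,4,-2],[0,0,0],0.8],[[-0.3,4,-3],[0,0,0],0.7],[[-0.3,4,-3],[0,0,0],0.6],[[-0.3,4,-3],[0,0,0],0.6],[[-0.3,3,-2],[0,0,0],0.6],[[-0.3,2.6,-1],[0,0,0],0.6],[[0,0,0],[0,0,0],0.6],[[0,0,0],[0,0,0],0.6]]}}

```text
t: 26.05
eef_pos: [436.6, 1.5, 41.7]
tcp_rot: [-3.142, 0.001, -3.141]
ft_force: [-0.5, 0.1, 0.4]
opening: 0.602
grip_force: 0.0
```

```bash
python3 - <<'E'
from cmp import *
av=lambda n:np.mean([read_camera(n).astype(float) for _ in range(3)],0).astype(np.uint8)
s=av("scene");st=state();e=st['eef_pos'];print(st['opening'],st['ft_force'],e)
cv2.imwrite("pics/p6s.png",s)
print('red',bbox(s,'r',(343,372,166,185),.5),pred((463,-334.5,169)))
g=np.hstack([cv2.resize(x,(400,400),interpolation=cv2.INTER_CUBIC) for x in(s[150:210,215:275],s[155:235,315:395])])
cv2.imwrite("pics/p6.png",g)
E
```

```text
0.6001541108128473 [-0.79 -0.91  0.42] [436.74   0.48  41.98]
red [342.5  167.83 371.5  184.5 ] [347.02 169.8  368.38 179.98]
```

View pics/p6.png

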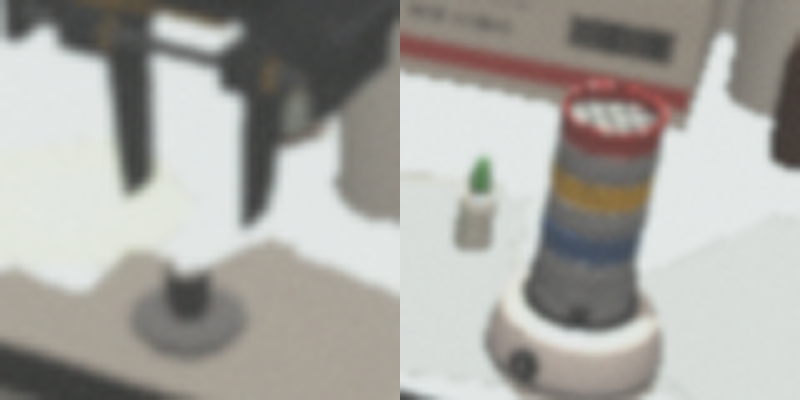

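The stack of three is straight and nested, with blue, yellow and red bands evenly spaced. The fingers straddle the lid knob. I'll descend and grip.

>>> {"api": "move_arm", "payload": {"commands": [[[-0.05,0.13,-2.5],[0,0,0],0.6],[[0,0,-1.5],[0,0,0],0.6],[[0,0,-0.7],[0,0,0],0.6],[[0,0,-0.4],[0,0,0],0.6],[[0,0,0],[0,0,0],0.5],[[0,0,0],[0,0,0],0.4],[[0,0,0],[0,0,0],0.3],[[0,0,0],[0,0,0],0.2],[[0,0,0],[0,0,0],0.1],[[0,0,0],[0,0,0],0.1]]}}

```text
t: 27.2
eef_pos: [435.7, 2.6, -9.4]
tcp_rot: [3.142, 0.0, 3.141]
ft_force: [-0.6, 0.6, 4.3]
opening: 0.219
grip_force: 30.0
```

>>> {"api": "move_arm", "payload": {"commands": [[[0,0,0],[0,0,0],0.1],[[0,0,0],[0,0,0],0.1],[[0,0,0],[0,0,0],0.1],[[0,0,0],[0,0,0],0.1]]}}

```text
t: 27.6
eef_pos: [435.7, 2.6, -9.5]
tcp_rot: [3.142, 0.0, 3.141]
ft_force: [0.1, 1.5, 6.3]
opening: 0.219
grip_force: 30.0
```

>>> {"api": "move_arm", "payload": {"commands": [[[0,0,0.5],[0,0,0],0.1],[[0,0,2],[0,0,0],0.1],[[0,0,4],[0,0,0],0.1],[[0,0,4],[0,0,0],0.1],[[0,0,4],[0,0,0],0.1],[[0,0,4],[0,0,0],0.1],[[0,-2,2],[0,0,0],0.1],[[0.3,-4,0],[0,0,0],0.1],[[0.4,-4,0],[0,0,0],0.1],[[0.4,-4,0],[0,0,0],0.1]]}}

```text
t: 28.6
eef_pos: [446.3, -138.7, 195.8]
tcp_rot: [-3.141, 0.0, 3.141]
ft_force: [0.1, 0.7, -0.4]
opening: 0.222
grip_force: 30.0
```

>>> {"api": "move_arm", "payload": {"commands": [[[0.4,-4,0],[0,0,0],0.1],[[0.4,-4,0],[0,0,0],0.1],[[0.4,-4,0],[0,0,0],0.1],[[0.4,-4,0],[0,0,0],0.1],[[0,-2.5,0],[0,0,0],0.1],[[0,-1.2,0],[0,0,0],0.1],[[0,0,0],[0,0,0],0.1],[[0,0,0],[0,0,0],0.1]]}}

```text
t: 29.4
eef_pos: [462.4, -333.3, 195.3]
tcp_rot: [3.141, -0.0, 3.141]
ft_force: [0.3, -0.2, -0.6]
opening: 0.218
grip_force: 30.0
```

```bash
python3 - <<'E'
from h import *
s=np.mean([read_camera("scene").astype(float) for _ in range(3)],0).astype(np.uint8);st=state();e=st['eef_pos'];print(st['opening'],st['grip_force'],st['ft_force'],e)
g=np.ascontiguousarray(cv2.resize(s[140:200,325:385],(540,540),interpolation=cv2.INTER_CUBIC))
for z,c in((e[2]+9.5+14,(0,255,0)),(169,(255,0,0))):
    P=np.array([proj('scene',(e[0]+28*np.cos(a),e[1]+28*np.sin(a),z)) for a in np.linspace(0,6.28,60)])+[-.6,1.3]
    cv2.polylines(g,[((P-[325,140]+.5)*9-.5).round().astype(int)],True,c,1)
cv2.imwrite("pics/p7.png",g)
E
```

```text
0.21954305157211307 29.999887472949922 [0.37 0.74 0.14] [ 462.73 -333.16  195.6 ]
```

View pics/p7.png

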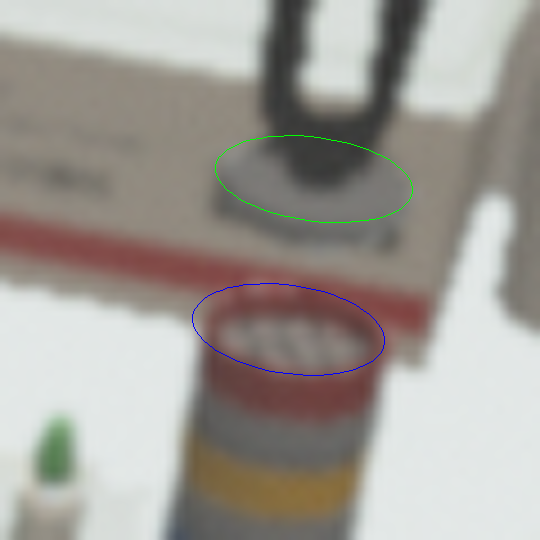

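The lid is held level. The red rim sits about 1.5–2 mm further toward -y, so I'll shift and lower.

>>> {"api": "move_arm", "payload": {"commands": [[[0,-0.12,-1.5],[0,0,0],0.1],[[0,0,-1.2],[0,0,0],0.1],[[0,0,-0.6],[0,0,0],0.1],[[0,0,-0.3],[0,0,0],0.1],[[0,0,-0.3],[0,0,0],0.1],[[0,0,0],[0,0,0],0.1],[[0,0,0],[0,0,0],0.1]]}}

```text
t: 30.25
eef_pos: [462.7, -335.7, 156.6]
tcp_rot: [-3.141, 0.0, 3.14]
ft_force: [-0.5, 0.9, -1.0]
opening: 0.223
grip_force: 30.0
```

>>> {"api": "move_arm", "payload": {"commands": [[[0,0,-0.2],[0,0,0],0.1],[[0,0,-0.2],[0,0,0],0.1],[[0,0,0],[0,0,0],0.1],[[0,0,0],[0,0,0],0.1]]}}

```text
t: 30.65
eef_pos: [462.6, -335.6, 152.3]
tcp_rot: [3.141, -0.0, 3.14]
ft_force: [0.5, -0.4, -0.8]
opening: 0.217
grip_force: 30.0
```

>>> {"api": "move_arm", "payload": {"commands": [[[0,0.03,-0.1],[0,0,0],0.1],[[0,0,-0.05],[0,0,0],0.1],[[0,0,0],[0,0,0],0.1],[[0,0,0],[0,0,0],0.1]]}}

```text
t: 31.05
eef_pos: [462.8, -335.5, 151.5]
tcp_rot: [-3.141, 0.001, 3.14]
ft_force: [-1.0, 1.0, 5.1]
opening: 0.221
grip_force: 30.0
```

>>> {"api": "move_arm", "payload": {"commands": [[[0,0,0.05],[0,0,0],0.35],[[0,0,0],[0,0,0],0.5],[[0,0,0],[0,0,0],0.5],[[0,0,0],[0,0,0],0.5],[[0,0,1],[0,0,0],0.5],[[0,0,3],[0,0,0],0.5],[[0,0,4],[0,0,0],0.5],[[0,4,0],[0,0,0],0.5],[[0,4,0],[0,0,0],0.5],[[0,4,0],[0,0,0],0.5]]}}

```text
t: 32.05
eef_pos: [462.3, -214.1, 232.2]
tcp_rot: [-3.141, 0.001, 3.14]
ft_force: [0.1, -0.4, 0.7]
opening: 0.502
grip_force: 0.0
```

```bash
python3 - <<'E'
from cmp import *
s=np.mean([read_camera("scene").astype(float) for _ in range(3)],0).astype(np.uint8);print(state()['eef_pos'])
print('caps r,g,b',bbox(s,'r',(275,288,170,184)),bbox(s,'g',(324,338,184,197)),bbox(s,'b',(192,206,150,165)))
cv2.imwrite("pics/p8.png",cv2.resize(s[145:245,310:410],(500,500),interpolation=cv2.INTER_CUBIC))
E
```

```text
[ 462.74 -213.73  232.44]
caps r,g,b [279.17 172.83 282.83 179.33] [329.   186.17 332.67 193.  ] [197.   151.83 200.33 157.83]
```

View pics/p8.png

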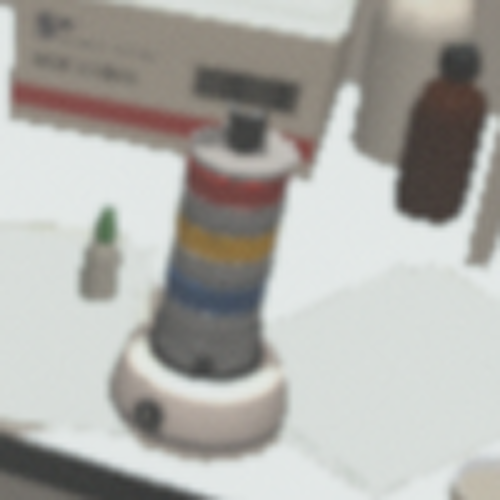

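The stack is complete, with the lid at crop (245,150) level on the red sieve. The bottle caps have not moved. Handing in.

```bash
python3 -c "
from cell import env
print(env.job_done())"
```

```text
the job is handed in; nothing more can be done
None
```

The sieve stack is on the shaker in the order asked (fine, medium, coarse, lid), each part nested fully down and let go, and the job is handed in; the dropper bottles did not move, and the dish and timer were not re-checked but the arm stayed clear of them.

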